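Walnut into the open tin with sprung tongs

TASK

Take the sprung tongs from their wooden rest, use them to lift the walnut off the cork stand and let it go into the one tin that has no lid, then lay the tongs back across both bars of their rest, lengthwise as they lay before. Touch the walnut only with the tongs, and leave the tins, the bowl and their places undisturbed.

Things in the scene. Friction and masses are not known exactly. Their poses are not given: they have to be found in the camera images.
- tongs_grip (a point): Sprung steel tongs lying flat on the rest, arms opening in the horizontal plane. Point midway between their two black rubber grips, half-way up the 18 mm height; x axis points to the cupped ends, z up. Grips are 40 mm long, centred at x = 0; over their outsides about 54 mm when open, 38 mm when shut on the walnut. Hinge at x = -70 mm.
- tongs_tip (a point): Midway between the cupped ends of the tongs, 80 mm ahead (x) of tongs_grip at the same height. The ends are 18 mm high, 25 mm long in x, 3 mm thick; the clear gap between them is about 58 mm open, outside width about 75 mm. A shallow V in each end centres a round thing at this point.
- tong_left (a joint): How far each arm of the tongs is squeezed in, rad: 0 fully open (spring at rest), about 0.11 shut on the walnut, 0.15 the stop. Both arms move alike.
- rest_top (a point): Fixed dark wooden rest of the tongs: base plate 150 x 100 x 8 mm with two crossbars (12 mm thick, 100 mm long in y) at x = -50 and +52 mm, tops 30 mm above the table. Point at the rest's middle, level with the bars' tops; x axis along the tongs as they lie, z up. The tongs start with tongs_grip 9 mm above it, within a few mm.
- walnut_center (a point): Walnut, 32 mm across and 34 mm high, 15 g, standing on its small flat foot on the cork stand. The point is its centre, 17 mm above its foot.
- stand: Fixed round cork stand, 68 mm across and 20 mm high. Origin at the centre of its underside, on the table.
- shelf: Fixed low wooden shelf, 100 mm (x) by 400 mm (y), top 30 mm above the table, on which the four tins stand in a row along its y axis, 96 mm apart. Origin at the centre of its underside; its -x side faces the robot.
- tin_open_rim (a point): Centre of the mouth of the round aluminium tin without a lid: 80 mm across outside, 76 mm inside, 34 mm high, inner floor 31 mm below this point. Loose, 60 g. It may be at any of the four places on the shelf.
- tin_open: The same open tin; origin at the centre of its underside, z up.
- tin_b: One of three round aluminium tins with lids, 83 mm across, 54 mm high over the lid's small knob. Origin at the centre of its underside. To be left alone.
- tin_c: The same: a lidded tin, to be left alone.
- tin_d: The same: a lidded tin, to be left alone.
- bowl: Red ceramic bowl, 140 mm across, 60 mm high, origin at the centre of its underside. To be left alone.
- walnut: The walnut; origin at the middle of its foot.
- tongs: The tongs: 165 mm long, 18 mm high, 0.08 kg, balance near tongs_grip. Origin at the underside, 9 mm below tongs_grip. A preloaded spring pushes the arms open: about 4 N on each grip starts them, 8 N closes them to the walnut; so squeezed a little (48 mm over the grips) they are held firmly with the ends still about 46 mm apart.

How it is judged (in metres and radians):
On the way, in this order (a step that is already met when the one before it is completed fails the run):
1. the walnut is held in the squeezed tongs, clear of the cork stand (value of joint tong_left above 0.06 rad and contact force between tongs and walnut above 0.05 N and height (world z) of walnut_center above 0.047 m and contact force between walnut and stand below 0.02 N), for 0.2 s.
2. the walnut lies in the open tin, let go by the tongs (horizontal distance between walnut_center and tin_open_rim below 0.034 m and z of walnut_center in the frame of tin_open between 0.005 and 0.034 m and contact force between tongs and walnut below 0.02 N), for 0.2 s.
At the end, for the whole second after the job is handed in: Walnut at rest inside the open tin, below its rim; that tin upright, moved under 30 mm; tongs let go, lying flat (0.1 rad) across both bars of the rest, tongs_grip -20 to +35 mm along and within 35 mm across from the rest's middle, within 0.4 rad of its length (horizontal distance between walnut_center and tin_open_rim below 0.034 m and z of walnut_center in the frame of tin_open between 0.005 and 0.034 m and linear speed of walnut below 0.05 m/s and angle between each of tin_open, tongs_grip's own z axis and vertical below 0.1 rad and distance of tin_open from where it was at the start of the episode below 0.03 m and x of tongs_grip in the frame of rest_top between -0.02 and 0.035 m and y of tongs_grip in the frame of rest_top between -0.035 and 0.035 m and z of tongs_grip in the frame of rest_top between 0.004 and 0.014 m and angle between the x axis of tongs_grip and the x axis of rest_top, either way round below 0.4 rad and linear speed of tongs below 0.03 m/s); the robot touches nothing.
It fails at once if the walnut is touched by the robot itself (contact force between any of the fingers, the arm and walnut above 0.2 N).
It fails at once if a lidded tin or the bowl is pushed more than 30 mm or tipped over (distance of any of tin_b, tin_c, tin_d, bowl from where it was at the start of the episode above 0.03 m or angle between any of tin_b, tin_c, tin_d, bowl's own z axis and vertical above 0.4 rad).
It fails at once if the open tin is pushed more than 30 mm or tipped (distance of tin_open from where it was at the start of the episode above 0.03 m or angle between tin_open's own z axis and vertical above 0.4 rad).
It also fails if it takes over 51 s, if anything falls off the work surface, if the arm or the gripper's body presses on something with over 40 N, if the wrist force passes 120 N, or if a joint passes its speed limit or range.

ROBOT

A 7-joint arm with a two-finger parallel gripper is mounted at the origin on the work surface. World frame = base frame: x ahead of the robot, y to its left, z up, the work surface at z = 0. Lengths are in m, angles in degrees, forces in N, time in s.
With the tool pointing down it reaches from about 0.4 to 0.875 m from the base axis. Payload 4.4 kg.
Tool frame: the origin (TCP) lies midway between the tips of the shut fingers; the grasp point (between the pads) lies 19 mm behind it (robot.tcp_to_grasp is the z of the grasp point in the tool frame, in m); z points along the fingers, y is the line along which they close (so a half turn about z gives the same grasp; the last joint's range is limited). The gripper opens to 85 mm and grips with 20 to 120 N. Pads are 22 mm wide; open, the fingers measure 114 mm over their backs; the gripper's body (76 mm by 85 mm) begins 54 mm behind the grasp point. The pads swing forward as they close: fully open they stand 13 mm farther back than shut.
Start: joints at [-76.536, 36.005, 2.206, 86.941, -1.547, 57.084, -1.146], TCP at [0.193, 0.621, 0.231] pointing down, gripper open.
Joint ranges: [-175.42, 175.42], [-21.48, 121.26], [-71.46, 75.88], [10.55, 141.38], [-63.04, 243.04], [13.31, 113.54], [-168.57, 168.57]. Speed limits (degrees/s): [147.25, 147.25, 180, 180, 180, 180, 180].

INTERFACE

Orientations are given as [roll, pitch, yaw] about the fixed x, y, z axes, in that order (R = Rz(yaw) Ry(pitch) Rx(roll)).
In Python, from bench import sensors, imaging, robot gives the robot as it stands.
- The arm moves only by the shell command python3 -m crank 'ROWS'. ROWS is JSON, a list that holds one entry, the list of rows, each a list of 5 numbers: the closure in counts, from 0 (fully open) to 255 (shut), then the shift along the tool's x, y, z in m, then the turn about the tool's z in degrees. In form: [[[hand, x, y, z, yaw], ...]]. A call has 1 to 8 rows; each row shifts and turns the commanded pose from where the row before left it, along the tool's axes as they then stand; what a row does not reach is not made up. A row lasts 1/10 s, in which the tool goes at most 50 mm and 8.59 degrees, less where a joint would pass 70% of its speed; a pose out of reach is approached as far as the arm can. A call with a gripper value outside its range is refused whole. The fingers move at their own pace and stop on an object; the grip force is fixed at half the most. Time passes only in rows, so rows that do not move let the fingers close. It gives the time, the measured TCP pose, the force, the opening and the grip force at its end, in the units of the state.
- sensors.read_state(): the state, without advancing time (a new reading comes with each control period).
- imaging.snapshot(name): name is "side" or "top"; returns (picture, depth): 420x560x3 uint8, blue, green, red; 420x560 float32, m along the optical axis (not along the pixel's ray), 0 where there is no reading.
- imaging.camera_info(name): a dict with "mtx" (3x3 intrinsics, pixels), "position" and "rotation" of the camera in the world. Camera axes: x right, y up, looking along -z (the intrinsics and any distortion apply to the point x, -y, -z); pixel columns grow to the right and rows downward; lengths in m; the calibration is good to about 2 mm. A picture is of the moment at which its call begins. camera_info takes no time and is no camera call.
- robot.close_job(): hands the job in; it is judged then, once.
Trained networks look in the newest picture that a camera, given by its name, has taken for a name from the list of things; names that differ only in an ending like _2 or _b are one class to them, and where a whole thing is asked for, a point or a joint stands for the part that bears it (a point fixed in the world has none). Each returns a list of dicts, best first, with "conf" (0 to 1); they miss things now and then, are a little off and sometimes report something else, mostly with a low value. They report only what shows in the picture. A call takes as long as a camera call.
- imaging.boxes_of(camera, target): "extent" ([left, top, width, height] in pixels, round what is visible of it).
- imaging.outline_of(camera, target): "mask" (420x560 bool, what is visible of it) and "extent" ([left, top, width, height] in pixels, round what is visible of it).
- imaging.place_of(camera, target): "position" ([column, row] in pixels: a listed point, or the origin of a listed thing).
The state is a dict: "clock": time; "qpos": joint angles; "qvel": joint speeds; "joint_torque": joint torques, N m; "ee_pos": TCP position; "tool_rot": TCP orientation; "force": force on the tool from outside, world axes, zero at the start; "torque": the same for the moment, N m; "gripper_width": opening from 0.0 (shut) to 1.0 (fully open); "grasp_force": force on a finger pad.
Only numpy, scipy, OpenCV 4.12 (cv2) and the standard library are available. Lean on these libraries where they do the work, as an engineer would, in place of code of your own. Each camera call takes 0.05 s, during which the arm holds its last target. There are 200 camera calls.

## Working session

There is one attempt and no reset: what is moved stays moved. The work goes in short steps, Python scripts to look and compute and a shell command to move; the robot and the scene stay as the last step left them, time stands still between calls to the robot, and variables do not carry over. Pictures are saved under pics/ and viewed, at most 10 in all, crops included, and the job is handed in when it is done.

```bash
ls; mkdir -p pics
cat > h.py <<'E'
import numpy as np, cv2
from bench import sensors, imaging, robot
def cam(n):
    i=imaging.camera_info(n); return np.array(i["mtx"]),np.array(i["position"]),np.array(i["rotation"]),i
def ray(n,px):
    K,p,R,i=cam(n)
    d=np.linalg.inv(K)@[px[0],px[1],1]; return p,R@np.array([d[0],-d[1],-d[2]])
def atz(n,px,z):
    p,d=ray(n,px); return p+d*(z-p[2])/d[2]
def cloud(n,dep):
    K,p,R,i=cam(n); v,u=np.mgrid[:420,:560]
    X=np.stack([(u-K[0,2])/K[0,0]*dep,-(v-K[1,2])/K[1,1]*dep,-dep],-1)
    return X@R.T+p
E
python3 - <<'E'
from h import *
ims=[]
for n in("top","side"):
    im,d=imaging.snapshot(n); cv2.imwrite(f"pics/{n}0.png",im); np.save(n+"0.npy",d)
    i=cam(n)[3]; print(n,{k:np.round(v,3).tolist() if not isinstance(v,str) else v for k,v in i.items()})
Z=dict(tongs_grip=.039,tongs_tip=.039,walnut_center=.037,rest_top=.03,tin_open_rim=.064,tin_b=.03,bowl=0,stand=0,shelf=0)
for t,z in Z.items():
    for n in("top","side"):
        for r in imaging.place_of(n,t)[:3]:
            print(t,n,round(r["conf"],2),np.round(r["position"],1),np.round(atz(n,r["position"],z),3))
s=sensors.read_state();print(s["clock"],s["ee_pos"],s["tool_rot"],s["gripper_width"],robot.tcp_to_grasp)
E
```

```text
pics
top {'mtx': [[479.3, 0.0, 279.229], [0.0, 479.3, 210.094], [0.0, 0.0, 1.0]], 'position': [0.325, 0.074, 1.334], 'rotation': [10.661, -0.567, -89.44]}
side {'mtx': [[532.775, 0.0, 281.881], [0.0, 532.775, 210.908], [0.0, 0.0, 1.0]], 'position': [0.463, -1.315, 0.871], 'rotation': [60.276, -0.247, -2.918]}Traceback (most recent call last):
  File "<stdin>", line 10, in <module>
  File "h.py", line 9, in atz
    p,d=ray(n,px); return p+d*(z-p[2])/d[2]
                                       ~^^^
IndexError: invalid index to scalar variable.
```

```bash
sed -i 's/np.array(i\["rotation"\]),i/Rot.from_euler("xyz",i["rotation"],degrees=True).as_matrix(),i/; 1a from scipy.spatial.transform import Rotation as Rot' h.py
python3 - <<'E'
from h import *
Z=dict(tongs_grip=.039,tongs_tip=.039,walnut_center=.037,rest_top=.03,tin_open_rim=.064,tin_b=.03,bowl=0,stand=0,shelf=0)
for t,z in Z.items():
    for n in("top","side"):
        for r in imaging.place_of(n,t)[:3]:
            print(t,n,round(r["conf"],2),np.round(r["position"],1),np.round(atz(n,r["position"],z),3))
s=sensors.read_state();print(s["clock"],s["ee_pos"],s["tool_rot"],s["gripper_width"],robot.tcp_to_grasp)
E
```

```text
tongs_grip top 0.88 [226.6 240. ] [0.485 0.205 0.039]
tongs_grip side 0.66 [266.1 200.9] [0.492 0.208 0.039]
tongs_tip top 0.65 [235.9 210. ] [0.568 0.182 0.039]
tongs_tip top 0.34 [405.1 221. ] [ 0.543 -0.282  0.039]
tongs_tip side 0.84 [290.2 204. ] [0.569 0.184 0.039]
walnut_center top 0.41 [405.4 219. ] [ 0.548 -0.284  0.037]
walnut_center side 0.51 [292.6 296.8] [ 0.545 -0.283  0.037]
rest_top top 0.82 [231.1 237.7] [0.492 0.194 0.03 ]
rest_top side 0.57 [264.2 203.4] [0.486 0.208 0.03 ]
tin_open_rim top 0.73 [254.3 173.8] [0.664 0.133 0.064]
tin_open_rim side 0.83 [320.8 204.1] [0.662 0.134 0.064]
tin_b top 0.94 [358.  173.4] [ 0.678 -0.157  0.03 ]
tin_b top 0.75 [321.4 173.7] [ 0.676 -0.054  0.03 ]
tin_b top 0.68 [286.  174.4] [0.673 0.045 0.03 ]
tin_b side 0.68 [333.8 248.1] [ 0.678 -0.063  0.03 ]
tin_b side 0.67 [336.3 268.9] [ 0.671 -0.163  0.03 ]
tin_b side 0.62 [326.1 227. ] [0.67  0.052 0.03 ]
bowl top 0.77 [134.9 200.6] [0.599 0.472 0.   ]
bowl top 0.29 [229.5 238. ] [0.495 0.202 0.   ]
bowl side 0.74 [289.7 173.5] [0.588 0.49  0.   ]
stand top 0.79 [404.5 220.2] [ 0.551 -0.291  0.   ]
stand side 0.82 [294.5 309.4] [ 0.55  -0.287  0.   ]
shelf top 0.73 [304.5 173.8] [ 0.683 -0.008  0.   ]
shelf top 0.38 [256.9 177.3] [0.671 0.128 0.   ]
shelf side 0.83 [331.4 244.7] [ 0.681 -0.     0.   ]
1.05 [0.19258417 0.62084094 0.23132729] [ 1.79997735e+02 -1.86650156e-03  1.62763341e+02] 1.0001345180265755 -0.0187
```

View pics/top0.png

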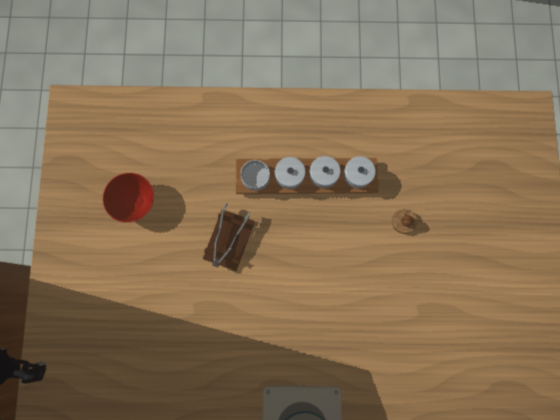

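View pics/side0.png

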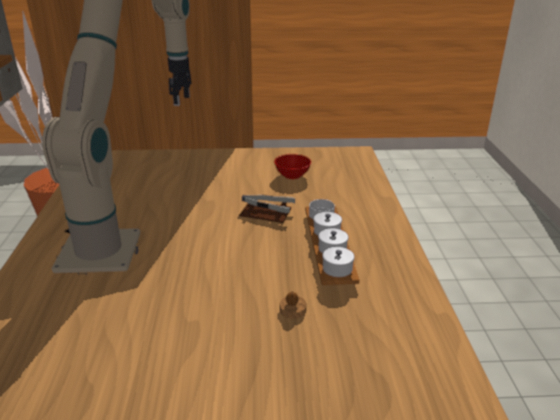

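The pictures show the tongs at (230,238) in top with the hinge at lower left (215,264) and tips at (236,210). The walnut is on its stand at (405,220), the open tin is leftmost on the shelf (255,174), and the bowl is at (129,198). Next I refine these with outlines and depth.

Run:
```python
from h import *
for n in("top","side"):
    imaging.snapshot(n) if 0 else None
    C=cloud(n,np.load(n+"0.npy"))
    for t,lo,hi in(("tongs",.035,.06),("rest_top",.02,.034),("walnut",.024,.07),("tin_open",.05,.075),("stand",.012,.025),("bowl",.03,.07),("shelf",.02,.04)):
        for r in imaging.outline_of(n,t)[:1]:
            P=C[r["mask"]]; P=P[(P[:,2]>lo)&(P[:,2]<hi)]
            if len(P)<5: print(t,n,"few",len(P));continue
            (c,sz,a)=cv2.minAreaRect(P[:,:2].astype(np.float32))
            ax=np.linalg.svd(P[:,:2]-P[:,:2].mean(0),full_matrices=False)[2][0]
            print(t,n,round(r["conf"],2),r["extent"],len(P),"mean",P.mean(0).round(3),"rect",np.round(c,3),np.round(sz,3),round(a,1),"pca",round(np.degrees(np.arctan2(ax[1],ax[0])),1),"zmax",P[:,2].max().round(3))
            if t=="tongs":
                h=P[P[:,0]<P[:,0].min()+.02].mean(0); e=P[P[:,0]>c[0]+.05].mean(0);print("hinge",h.round(3),"ends",e.round(3))
im=cv2.imread("pics/top0.png");cv2.imwrite("pics/topc.png",cv2.resize(im[190:280,190:270],None,fx=6.5,fy=6.5,interpolation=cv2.INTER_CUBIC))
```

```text
tongs top 0.57 [212.4, 202.6, 38.0, 63.8] 217 mean [0.481 0.214 0.045] rect [0.494 0.215] [0.073 0.164] 63.8 pca 166.7 zmax 0.054
hinge [0.422 0.231 0.045] ends [0.561 0.203 0.045]
rest_top top 0.74 [205.3, 215.5, 49.9, 58.9] 270 mean [0.488 0.201 0.028] rect [0.491 0.202] [0.099 0.114] 70.7 pca 160.9 zmax 0.034
walnut top 0.47 [213.2, 206.2, 23.6, 60.9] 119 mean [0.462 0.228 0.044] rect [0.491 0.206] [0.056 0.163] 77.3 pca 173.4 zmax 0.053
tin_open top 0.68 [244.4, 163.2, 28.0, 27.8] 83 mean [0.658 0.138 0.059] rect [0.664 0.132] [0.08  0.074] 1.2 pca -151.2 zmax 0.067
stand top 0.95 [393.1, 206.1, 25.2, 28.4] 342 mean [ 0.546 -0.285  0.018] rect [ 0.546 -0.287] [0.066 0.066] 28.2 pca 164.3 zmax 0.025
bowl top 0.56 [105.2, 168.6, 50.7, 52.9] 773 mean [0.606 0.491 0.047] rect [0.596 0.475] [0.137 0.137] 2.7 pca 152.8 zmax 0.064
shelf top 0.67 [234.9, 156.3, 141.9, 39.2] 1919 mean [ 0.657 -0.005  0.028] rect [ 0.672 -0.013] [0.102 0.4  ] 1.3 pca 89.0 zmax 0.038
tongs side 0.56 [239.9, 196.3, 53.9, 18.4] 374 mean [0.495 0.205 0.042] rect [0.498 0.214] [0.081 0.171] 62.4 pca -20.4 zmax 0.053
hinge [0.422 0.227 0.043] ends [0.56  0.197 0.042]
rest_top side 0.85 [241.9, 200.9, 47.7, 19.3] 89 mean [0.483 0.176 0.027] rect [0.489 0.177] [0.137 0.085] 3.1 pca 168.9 zmax 0.033
walnut side 0.44 [284.5, 290.5, 11.4, 13.1] 142 mean [ 0.541 -0.295  0.043] rect [ 0.542 -0.291] [0.03  0.029] 20.5 pca 166.1 zmax 0.056
tin_open side 0.55 [241.6, 194.5, 53.4, 17.8] 9 mean [0.488 0.194 0.051] rect [0.497 0.202] [0.061 0.151] 62.4 pca -32.9 zmax 0.053
stand side 0.61 [277.3, 297.6, 28.8, 21.7] 320 mean [ 0.544 -0.298  0.019] rect [ 0.544 -0.292] [0.065 0.061] 1.3 pca 1.4 zmax 0.025
bowl side 0.96 [272.3, 155.1, 40.6, 22.1] 517 mean [0.595 0.482 0.046] rect [0.595 0.475] [0.15  0.133] 87.8 pca -94.6 zmax 0.067
shelf side 0.71 [240.1, 194.4, 49.8, 16.4] 222 mean [0.497 0.207 0.036] rect [0.492 0.212] [0.081 0.165] 67.8 pca -15.1 zmax 0.04
```

View pics/topc.png

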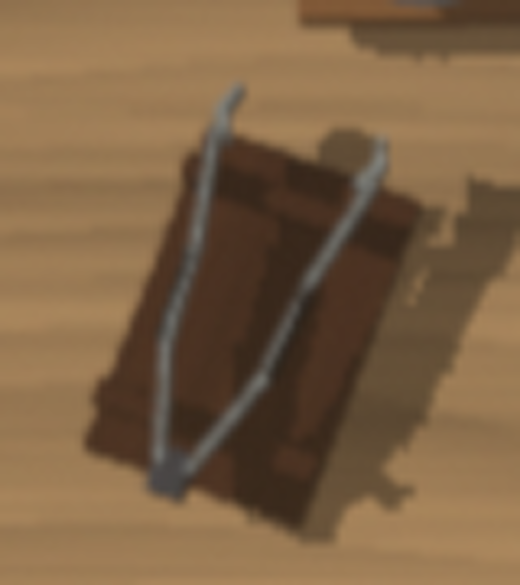

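Run:
```python
from h import *
f=lambda x,y:np.array([190+x/6.5,190+y/6.5])
z=.048
H=atz("top",f(170,475),z);A=atz("top",f(232,105),z);B=atz("top",f(379,155),z);M=(A+B)/2
d=M-H;print("hinge",H.round(4),"L",A.round(4),"R",B.round(4),"len",np.linalg.norm(d),"yaw",np.degrees(np.arctan2(d[1],d[0])))
u=d/np.linalg.norm(d);print("grip from hinge",(H+.07*u).round(4),"from ends",(M-.085*u).round(4))
# rest corners at z=.008 /.03
for p in((85,448),(300,530)): print("corner z.008",atz("top",f(*p),.008).round(4))
for p in((185,155),(425,210)): print("bar corner z.03",atz("top",f(*p),.03).round(4))
# walnut by depth: both
C=cloud("top",np.load("top0.npy"));m=(abs(C[...,0]-.546)<.04)&(abs(C[...,1]+.287)<.04)
for lo in(.028,.035,.045):
    P=C[m&(C[...,2]>lo)];print("nut",lo,len(P),P.mean(0).round(4))
C=cloud("side",np.load("side0.npy"));m=(abs(C[...,0]-.546)<.04)&(abs(C[...,1]+.287)<.04)
P=C[m&(C[...,2]>.03)]
from scipy.optimize import least_squares
r=least_squares(lambda c:np.linalg.norm((P-c),axis=1)-.0163,[.545,-.285,.037]);print("sphere",r.x.round(4),np.abs(r.fun).mean())
for n in("top","side"):
    for t in("walnut",): print(n,[(round(r["conf"],2),np.round(r["position"],1),atz(n,r["position"],.02).round(4)) for r in imaging.place_of(n,t)[:2]],[(round(r["conf"],2),r["extent"]) for r in imaging.boxes_of(n,t)[:2]])
```

```text
hinge [0.4214 0.2306 0.048 ] L [0.5765 0.2098 0.048 ] R [0.5559 0.1477 0.048 ] len 0.15385454495204726 yaw -19.68359418108975
grip from hinge [0.4873 0.207  0.048 ] from ends [0.4862 0.2074 0.048 ]
corner z.008 [0.4354 0.2718 0.008 ]
corner z.008 [0.4018 0.1798 0.008 ]
bar corner z.03 [0.5582 0.231  0.03  ]
bar corner z.03 [0.5357 0.1287 0.03  ]
nut 0.028 111 [ 0.542  -0.2855  0.0459]
nut 0.035 107 [ 0.5422 -0.2857  0.0465]
nut 0.045 68 [ 0.5425 -0.2872  0.0496]
sphere [ 0.542  -0.2871  0.0371] 0.001383015753067264
top [(0.49, array([408. , 222.4]), array([ 0.5419, -0.2954,  0.02  ])), (0.35, array([255.6, 172.7]), array([0.6794, 0.1312, 0.02  ]))] [(0.42, [401.5, 215.6, 10.3, 14.2])]
side [(0.72, array([319.2, 211.5]), array([0.6619, 0.1644, 0.02  ])), (0.71, array([287. , 202.9]), array([0.5618, 0.2261, 0.02  ]))] []
```

```bash
cat > go.py <<'E'
import sys
from h import *
x,y,z,psi=map(float,sys.argv[1:5])
s=sensors.read_state();r=s["tool_rot"]
t=(r[2]-psi+180)%360-180
R=Rot.from_euler("xyz",[180,0,psi],degrees=True).as_matrix()
print("clock",round(s["clock"],2),"at",np.round(s["ee_pos"],4),np.round(r,1),"turn",round(t,1),"shift",np.round(R.T@(np.array([x,y,z])-s["ee_pos"]),4),"w",round(s["gripper_width"],3),"f",np.round(s["force"],1),np.round(s["grasp_force"],1))
E
python3 go.py .487 .207 .12 160.3
```

```text
clock 1.95 at [0.1925 0.6209 0.2313] [180.   -0.  162.8] turn 2.5 shift [-0.4167 -0.2904  0.1113] w 0.999 f [ 0.7 -0.9 -0. ] 0.0
```

```bash
python3 -m crank '[[[0,0,0,0,2.5],[0,-0.03,-0.021,0,0],[0,-0.037,-0.026,0,0],[0,-0.037,-0.026,0,0],[0,-0.037,-0.026,0,0],[0,-0.037,-0.026,0,0],[0,-0.037,-0.026,0,0],[0,-0.037,-0.026,0,0]]]'; python3 -m crank '[[[0,-0.037,-0.026,0,0],[0,-0.037,-0.026,0,0],[0,-0.037,-0.026,0.02,0],[0,-0.03,-0.02,0.03,0],[0,-0.02,-0.01,0.03,0],[0,0,0,0.02,0],[0,0,0,0,0]]]'; python3 go.py .487 .207 .12 160.3
```

```text
clock: 2.75
ee_pos: [0.3709, 0.3677, 0.2316]
tool_rot: [180.0, 0.0, 160.3]
force: [0.7, 0.2, -0.0]
gripper_width: 0.998
grasp_force: 0.0
clock: 3.45
ee_pos: [0.4838, 0.2115, 0.129]
tool_rot: [-179.8, -0.2, 160.2]
force: [-0.5, -0.2, 0.0]
gripper_width: 1.003
grasp_force: 0.0
clock 3.45 at [0.4838 0.2115 0.129 ] [-179.8   -0.2  160.2] turn -0.1 shift [-0.0046 -0.0031  0.009 ] w 1.003 f [-0.5 -0.2  0. ] 0.0
```

```bash
python3 -m crank '[[[0,-0.004,-0.005,0.01,0],[0,0,0,0.02,0],[0,0,0,0.02,0],[0,0,0,0.02,0],[0,0,0,0.01,0],[0,0,0,0,0]]]';python3 go.py .487 .207 .016 160.3
```

```text
clock: 4.05
ee_pos: [0.4867, 0.2073, 0.0509]
tool_rot: [-180.0, -0.0, 160.3]
force: [0.8, -0.1, 0.1]
gripper_width: 0.996
grasp_force: 0.0
clock 4.05 at [0.4867 0.2073 0.0509] [-180.    -0.   160.3] turn 0.0 shift [-0.0004 -0.0001  0.0349] w 0.996 f [ 0.8 -0.1  0.1] 0.0
```

Run:
```python
from h import *
im,d=imaging.snapshot("side");cv2.imwrite("pics/s1.png",cv2.resize(im[100:250,180:360],None,fx=4,fy=4,interpolation=cv2.INTER_CUBIC))
```

```text
(no output)
```

View pics/s1.png

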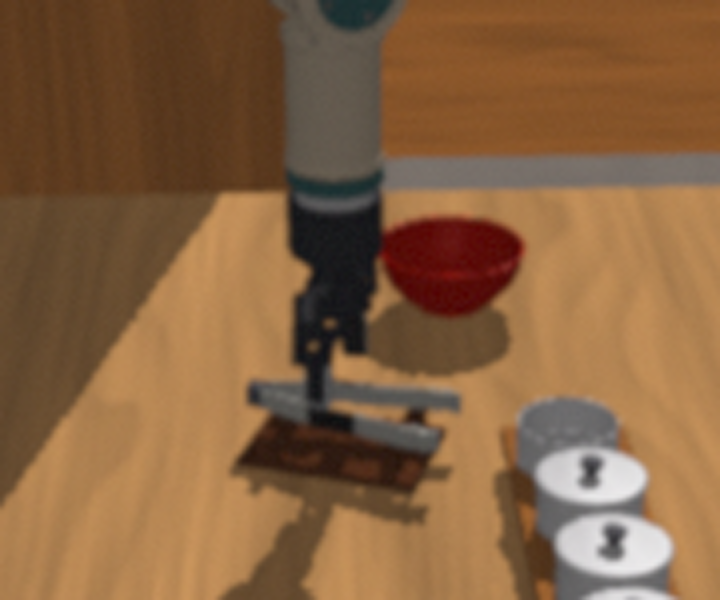

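The near finger comes down beside the black grip, crop (335,420), possibly a bit toward the hinge, so I check this by projection.

Run:
```python
from h import *
K,p,R,i=cam("side")
def pr(P):
    c=R.T@(np.array(P)-p);q=K@[c[0],-c[1],-c[2]];return ((q[:2]/q[2])-[180,100])*4
a=np.radians(-19.7);u=np.array([np.cos(a),np.sin(a),0]);v=np.array([-u[1],u[0],0]);g=np.array([.487,.207,.039])
for k in(-.02,0,.02):print(k,pr(g+k*u-.027*v).round())
print("hinge",pr(g-.07*u).round(),"near end front",pr(g+.0925*u-.0375*v).round(),"far end front",pr(g+.0925*u+.0375*v).round())
```

```text
-0.02 [304. 416.]
0 [327. 420.]
0.02 [351. 423.]
hinge [257. 392.] near end front [434. 443.] far end front [460. 399.]
```

Projection agrees to within about 2 mm. Descending and closing lightly.

```bash
python3 -m crank '[[[0,0,0,0.015,0],[0,0,0,0.015,0],[0,0,0,0.005,0],[0,0,0,0,0],[90,0,0,0,0],[90,0,0,0,0],[90,0,0,0,0],[90,0,0,0,0]]]';python3 -m crank '[[[110,0,0,0,0],[110,0,0,0,0],[110,0,0,0,0],[110,0,0,0,0],[110,0,0,0,0]]]'
```

```text
clock: 4.9
ee_pos: [0.4876, 0.2074, 0.0168]
tool_rot: [179.9, 0.0, 160.3]
force: [0.3, 0.5, 1.3]
gripper_width: 0.646
grasp_force: 0.3
clock: 5.4
ee_pos: [0.4879, 0.2074, 0.0171]
tool_rot: [179.9, 0.1, 160.3]
force: [-0.6, 0.6, 5.9]
gripper_width: 0.573
grasp_force: 6.9
```

```bash
python3 -m crank '[[[114,0,0,0,0],[114,0,0,0,0],[114,0,0,-0.01,0],[114,0,0,-0.02,0],[114,0,0,-0.03,0],[114,0,0,-0.03,0],[114,0,0,-0.03,0],[114,0,0,0,0]]]';python3 - <<'E'
from h import *
im,d=imaging.snapshot("side");cv2.imwrite("pics/s2.png",cv2.resize(im[100:250,180:360],None,fx=4,fy=4,interpolation=cv2.INTER_CUBIC))
print([(round(r["conf"],2),atz("side",r["position"],.159).round(3)) for r in imaging.place_of("side","tongs_tip")[:2]])
E
```

```text
clock: 6.2
ee_pos: [0.4894, 0.2079, 0.1402]
tool_rot: [179.7, 0.3, 160.2]
force: [1.0, 0.7, -0.4]
gripper_width: 0.552
grasp_force: 5.5
[(0.76, array([0.566, 0.2  , 0.159]))]
```

View pics/s2.png

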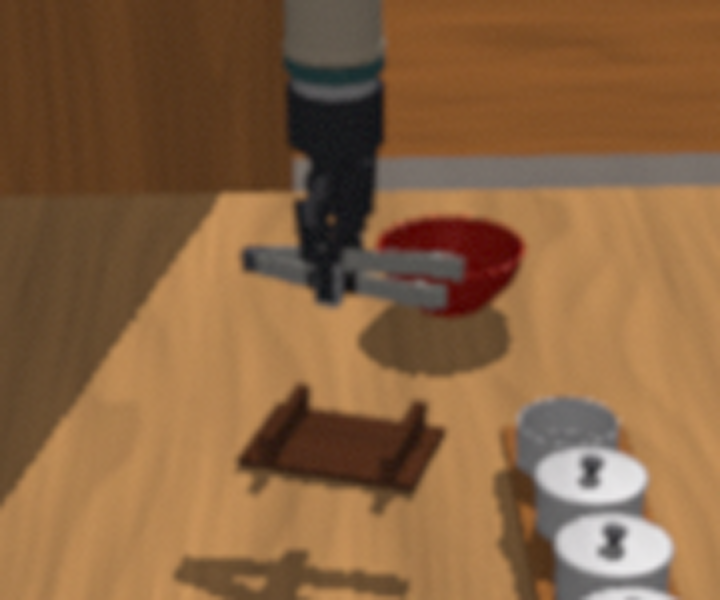

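Tongs are held level, with the ends at (445,290)/(460,265) and the rest empty below. Now to the walnut with the same yaw.

```bash
python3 go.py .467 -.260 .14 160.3
```

```text
clock 6.3 at [0.4871 0.207  0.137 ] [180.    0.  160.3] turn -0.0 shift [-0.1385 -0.4465 -0.003 ] w 0.552 f [ 0.5  0.6 -1.4] 5.4
```

```bash
python3 -m crank '[[[114,-0.006,-0.02,0,0],[114,-0.0113,-0.0365,0,0],[114,-0.0113,-0.0365,0,0],[114,-0.0113,-0.0365,0,0],[114,-0.0113,-0.0365,0,0],[114,-0.0113,-0.0365,0,0],[114,-0.0113,-0.0365,0,0],[114,-0.0113,-0.0365,0,0]]]';python3 -m crank '[[[114,-0.0113,-0.0365,0,0],[114,-0.0113,-0.0365,0,0],[114,-0.0113,-0.0365,0,0],[114,-0.0113,-0.0365,0,0],[114,-0.006,-0.02,0,0],[114,-0.0022,-0.005,0,0],[114,0,0,0,0],[114,0,0,0,0]]]'
python3 - <<'E'
from h import *
for n in("top","side"):
    im,d=imaging.snapshot(n);np.save(n+"1.npy",d);C=cloud(n,d)
    cv2.imwrite(f"pics/{n}2.png",cv2.resize((im[180:270,350:450] if n=="top" else im[200:330,200:360]),None,fx=5,fy=5,interpolation=cv2.INTER_CUBIC))
    for t in("tongs_tip","tongs_grip","walnut_center"):
        z=.037 if t[0]=="w" else .159
        print(n,t,[(round(r["conf"],2),np.round(r["position"],1),atz(n,r["position"],z).round(3)) for r in imaging.place_of(n,t)[:2]])
s=sensors.read_state();print(s["ee_pos"],s["clock"])
E
```

```text
clock: 7.1
ee_pos: [0.4727, -0.0823, 0.135]
tool_rot: [-180.0, -0.2, 160.3]
force: [0.7, -0.8, -1.1]
gripper_width: 0.556
grasp_force: 5.5
clock: 7.9
ee_pos: [0.4665, -0.2579, 0.1355]
tool_rot: [179.9, -0.1, 160.4]
force: [0.3, 0.8, -0.6]
gripper_width: 0.552
grasp_force: 5.5
top tongs_tip [(0.69, array([420.7, 213.5]), array([ 0.542, -0.289,  0.159])), (0.33, array([406. , 220.7]), array([ 0.523, -0.252,  0.159]))]
top tongs_grip [(0.54, array([408. , 242.6]), array([ 0.468, -0.254,  0.159]))]
top walnut_center [(0.5, array([410.9, 219.1]), array([ 0.548, -0.299,  0.037]))]
side tongs_tip [(0.64, array([293.1, 253.5]), array([ 0.545, -0.274,  0.159]))]
side tongs_grip [(0.85, array([261.1, 254.1]), array([ 0.47 , -0.273,  0.159]))]
side walnut_center [(0.59, array([293.4, 299.2]), array([ 0.547, -0.293,  0.037]))]
[ 0.46689939 -0.25954694  0.13639141] 8.3
```

View pics/top2.png

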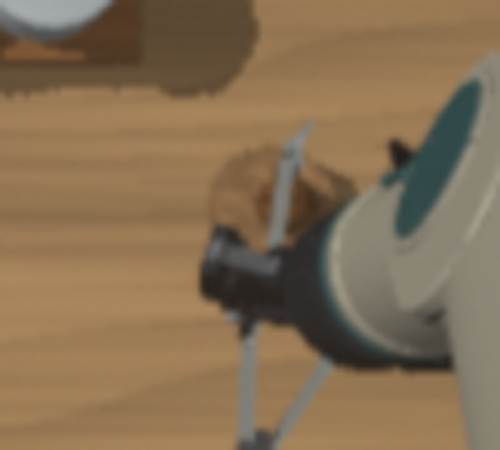

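View pics/side2.png

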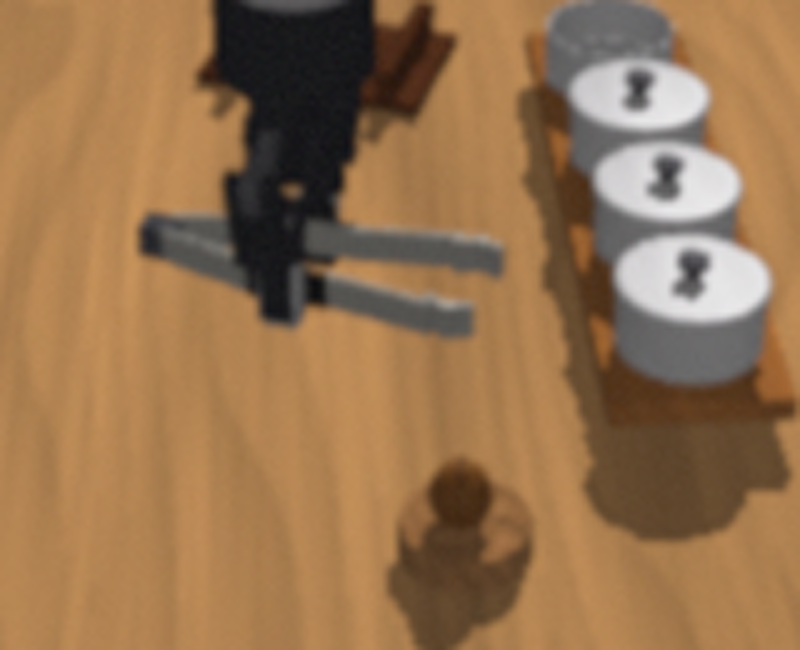

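Side crop: the tong ends are at about (455,315)/(485,255) and the walnut at (460,495). The top crop shows the visible end beside the walnut at (285,180). Measuring the ends.

```bash
python3 - <<'E'
from h import *
f=lambda x,y:np.array([200+x/5,200+y/5])
z=.1364+.022
for nm,p,zz in(("nearfront mid",(472,320),z),("farfront mid",(502,258),z),("hinge",(148,238),z),("nut",(460,495),.037)):print(nm,atz("side",f(*p),zz).round(4))
C=cloud("side",np.load("side1.npy"));P=C[(C[...,2]>.13)&(C[...,2]<.175)&(C[...,0]>.53)&(C[...,0]<.6)&(abs(C[...,1]+.287)<.06)]
print(len(P),P.min(0),P.max(0),np.percentile(P[:,2],[3,50,97]))
C=cloud("top",np.load("top1.npy"));P=C[(C[...,2]>.13)&(C[...,2]<.175)&(C[...,0]>.53)&(C[...,0]<.6)&(abs(C[...,1]+.287)<.06)]
print(len(P),P.mean(0),P.min(0),P.max(0))
E
python3 go.py .467 -.26 .014 160.3
```

```text
nearfront mid [ 0.5454 -0.3154  0.1584]
farfront mid [ 0.5633 -0.2655  0.1584]
hinge [ 0.3946 -0.2409  0.1584]
nut [ 0.5432 -0.2917  0.037 ]
145 [ 0.53064269 -0.31798694  0.14718677] [ 0.56037182 -0.2511724   0.16949728] [0.14978156 0.15959194 0.16890161]
47 [ 0.54627278 -0.25789595  0.16097152] [ 0.53007435 -0.26692518  0.1464017 ] [ 0.56366445 -0.25190007  0.17054611]
clock 8.3 at [ 0.4669 -0.2595  0.1364] [180.    0.  160.3] turn 0.0 shift [-0.0002 -0.0004  0.1224] w 0.552 f [-0.2 -0.3  0.5] 5.5
```

```bash
python3 -m crank '[[[114,0,-0.004,0.02,0],[114,0,0,0.03,0],[114,0,0,0.025,0],[114,0,0,0.015,0],[114,0,0,0,0]]]';python3 - <<'E'
from h import *
im,d=imaging.snapshot("side");C=cloud("side",d);cv2.imwrite("pics/s3.png",cv2.resize(im[240:330,230:340],None,fx=6,fy=6,interpolation=cv2.INTER_CUBIC))
E
```

```text
clock: 8.8
ee_pos: [0.464, -0.2629, 0.0444]
tool_rot: [180.0, -0.2, 160.3]
force: [-0.8, 0.0, -0.4]
gripper_width: 0.555
grasp_force: 5.4
```

View pics/s3.png

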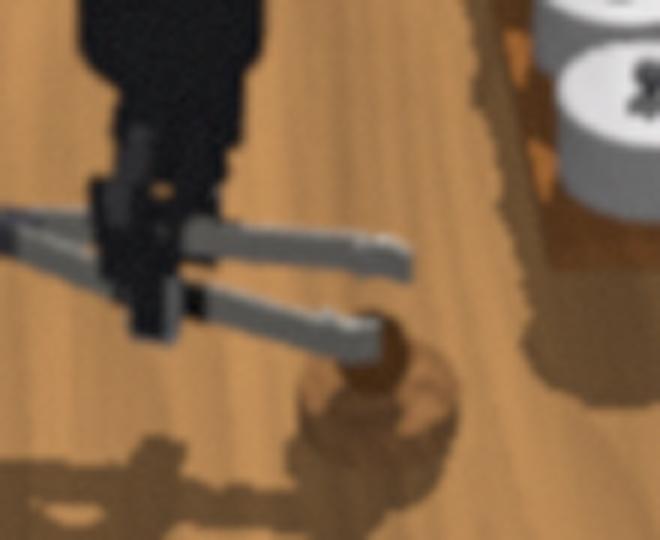

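The near end (front at ~(378,345)) still covers the walnut's left half (centre ~(374,352)); the ends are just above the walnut. I compute the remaining offset.

```bash
python3 - <<'E'
from h import *
f=lambda x,y:np.array([230+x/6,240+y/6])
z=.0444+.022
a=atz("side",f(378,345),z);b=atz("side",f(410,262),z);u=np.array([np.cos(np.radians(-19.7)),np.sin(np.radians(-19.7)),0])
print(a,b,"tip",((a+b)/2-.0125*u).round(4));print("nut",atz("side",f(374,352),.037))
E
python3 go.py .467 -.262 .015 160.3
```

```text
[ 0.54306674 -0.32231898  0.0664    ] [ 0.55984717 -0.26965429  0.0664    ] tip [ 0.5397 -0.2918  0.0664]
nut [ 0.54406564 -0.29045525  0.037     ]
clock 8.85 at [ 0.4648 -0.2634  0.0456] [ 1.800e+02 -1.000e-01  1.603e+02] turn -0.0 shift [-0.0016  0.002   0.0306] w 0.554 f [-0.3 -0.6 -0.8] 5.5
```

```bash
python3 -m crank '[[[114,-0.003,0.002,0,0],[114,0,0,0.01,0],[114,0,0,0.01,0],[114,0,0,0.01,0],[114,0,0,0,0],[114,0,0,0,0]]]'; python3 -m crank '[[[125,0,0,0,0],[130,0,0,0,0],[135,0,0,0,0],[140,0,0,0,0],[140,0,0,0,0],[140,0,0,0,0]]]'
```

```text
clock: 9.45
ee_pos: [0.4685, -0.2627, 0.0158]
tool_rot: [180.0, -0.1, 160.3]
force: [-0.0, -0.8, -0.9]
gripper_width: 0.552
grasp_force: 5.5
clock: 10.05
ee_pos: [0.4689, -0.2629, 0.0164]
tool_rot: [-180.0, 0.0, 160.3]
force: [-0.0, -0.1, -0.5]
gripper_width: 0.453
grasp_force: 21.8
```

```bash
python3 -m crank '[[[146,0,0,0,0],[146,0,0,0,0],[146,0,0,0,0],[146,0,0,-0.01,0],[146,0,0,-0.02,0],[146,0,0,-0.03,0],[146,0,0,-0.03,0],[146,0,0,-0.03,0]]]';python3 -m crank '[[[146,0,0,0,0],[146,0,0,0,0]]]'
python3 - <<'E'
from h import *
im,d=imaging.snapshot("side");cv2.imwrite("pics/s4.png",cv2.resize(im[200:330,200:360],None,fx=5,fy=5,interpolation=cv2.INTER_CUBIC))
E
python3 go.py .583 .134 .14 180
```

```text
clock: 10.85
ee_pos: [0.4686, -0.2627, 0.138]
tool_rot: [180.0, -0.0, 160.3]
force: [1.5, -0.6, -0.9]
gripper_width: 0.446
grasp_force: 60.2
clock: 11.05
ee_pos: [0.469, -0.263, 0.1372]
tool_rot: [-180.0, 0.1, 160.3]
force: [-0.8, 0.2, -0.5]
gripper_width: 0.441
grasp_force: 60.1
clock 11.1 at [ 0.4684 -0.2626  0.1362] [180.   -0.  160.3] turn -19.7 shift [-0.1146  0.3966 -0.0038] w 0.445 f [ 0.2  0.8 -1. ] 60.1
```

View pics/s4.png

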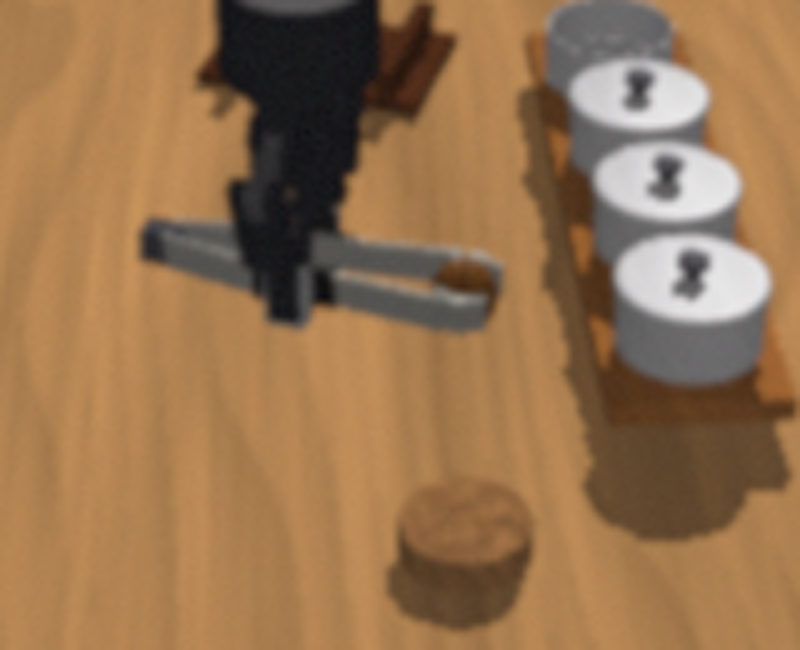

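The walnut is in the ends at crop (465,280) and the stand is empty at (465,540). Carrying it to the tin.

```bash
python3 -m crank '[[[146,0,0,0,-6],[146,0,0,0,-7],[146,0,0,0,-6.7],[146,0,0.02,0,0],[146,0,0.04,0,0],[146,0,0.04,0,0],[146,0,0.04,0,0],[146,0,0.04,0,0]]]';python3 -m crank '[[[146,-0.005,0.04,0,0],[146,-0.02,0.04,0,0],[146,-0.025,0.04,0,0],[146,-0.025,0.04,0,0],[146,-0.025,0.036,0,0],[146,-0.0165,0.02,0,0],[146,0,0,0,0],[146,0,0,0,0]]]';  python3 - <<'E'
from h import *
im,d=imaging.snapshot("side");cv2.imwrite("pics/s5.png",cv2.resize(im[120:270,240:390],None,fx=4,fy=4,interpolation=cv2.INTER_CUBIC))
np.save("side5.npy",d)
E
python3 go.py .585 .133 .055 180
```

```text
clock: 11.9
ee_pos: [0.4676, -0.0813, 0.135]
tool_rot: [180.0, -0.2, 179.9]
force: [1.2, 0.4, -1.2]
gripper_width: 0.438
grasp_force: 60.2
clock: 12.7
ee_pos: [0.5842, 0.1328, 0.1345]
tool_rot: [-179.9, -0.2, -180.0]
force: [0.5, -0.8, -1.2]
gripper_width: 0.442
grasp_force: 60.2
clock 12.75 at [0.584  0.1317 0.1348] [-179.9   -0.2  179.9] turn -0.1 shift [-0.001   0.0013  0.0798] w 0.443 f [-1.1  0.1 -1.1] 60.2
```

View pics/s5.png

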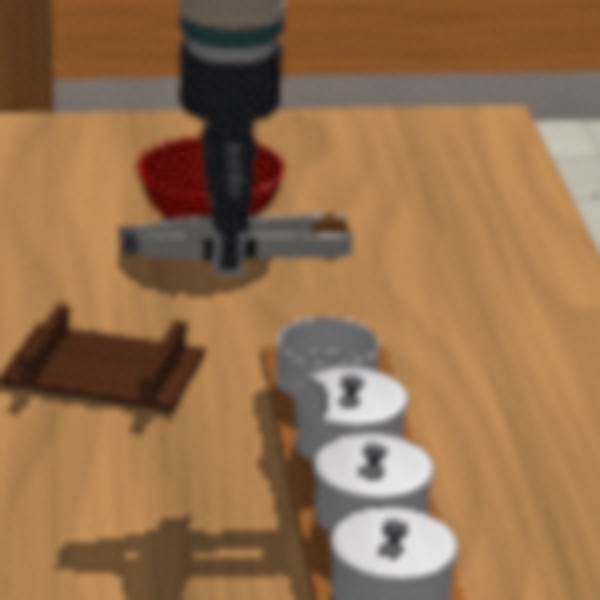

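Nut at (330,230), directly above the open tin's mouth (327,342); consistent with the pose. Lowering and releasing partially.

```bash
python3 -m crank '[[[146,-0.001,0,0.02,0],[146,0,0,0.025,0],[146,0,0,0.02,0],[146,0,0,0.01,0],[146,0,0,0.004,0],[146,0,0,0,0],[146,0,0,0,0]]]';python3 -m crank '[[[140,0,0,0,0],[134,0,0,0,0],[126,0,0,0,0],[118,0,0,0,0],[112,0,0,0,0],[112,0,0,0,0],[112,0,0,0,0],[112,0,0,0,0]]]';python3 go.py .585 .133 .055 180
```

```text
clock: 13.45
ee_pos: [0.5872, 0.1329, 0.0581]
tool_rot: [180.0, 0.1, 179.9]
force: [0.6, 0.8, -1.0]
gripper_width: 0.443
grasp_force: 60.2
clock: 14.25
ee_pos: [0.5866, 0.1331, 0.0573]
tool_rot: [180.0, -0.0, 180.0]
force: [0.7, 0.5, -1.1]
gripper_width: 0.565
grasp_force: 5.3
clock 14.25 at [0.5866 0.1331 0.0573] [180.  -0. 180.] turn -0.0 shift [ 0.0016 -0.0001  0.0023] w 0.565 f [ 0.7  0.5 -1.1] 5.3
```

Lift away, retreat and look.

```bash
python3 -m crank '[[[114,0,0,-0.01,0],[114,0,0,-0.03,0],[114,0,0,-0.03,0],[114,0.03,0,-0.01,0],[114,0.04,0,0,0],[114,0.03,0,0,0],[114,0,0,0,0],[114,0,0,0,0]]]'
python3 - <<'E'
from h import *
for n in("top","side"):
    im,d=imaging.snapshot(n);np.save(n+"6.npy",d)
    cv2.imwrite(f"pics/{n}6.png",cv2.resize(im[150:270,180:340] if n=="top" else im[140:240,220:380],None,fx=5,fy=5,interpolation=cv2.INTER_CUBIC))
    for t,z in(("walnut_center",.05),("tin_open_rim",.064),("rest_top",.03),("tongs_tip",.16)):
        print(n,t,[(round(r["conf"],2),atz(n,r["position"],z).round(3)) for r in imaging.place_of(n,t)[:2]])
a=cv2.imread("pics/top6.png");b=cv2.imread("pics/side6.png");b=cv2.resize(b,(0,0),fx=.6,fy=.6);a=cv2.resize(a,(0,0),fx=.5,fy=.5)
c=np.zeros((600,480,3),np.uint8);c[:300,:400]=a;c[300:,:480]=b;cv2.imwrite("pics/both6.png",c)
E
```

```text
clock: 15.05
ee_pos: [0.4871, 0.1334, 0.1383]
tool_rot: [180.0, 0.1, 180.0]
force: [0.2, 0.0, -1.2]
gripper_width: 0.552
grasp_force: 5.5
top walnut_center [(0.62, array([0.672, 0.13 , 0.05 ])), (0.59, array([0.584, 0.458, 0.05 ]))]
top tin_open_rim [(0.88, array([0.666, 0.131, 0.064]))]
top rest_top [(0.85, array([0.49, 0.2 , 0.03]))]
top tongs_tip []
side walnut_center [(0.39, array([0.661, 0.134, 0.05 ]))]
side tin_open_rim [(0.51, array([0.664, 0.148, 0.064]))]
side rest_top [(0.55, array([0.493, 0.208, 0.03 ]))]
side tongs_tip [(0.78, array([0.569, 0.138, 0.16 ])), (0.64, array([0.565, 0.143, 0.16 ]))]
```

View pics/both6.png

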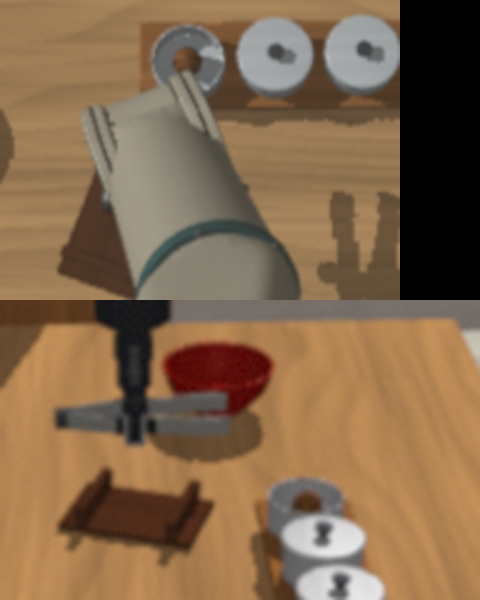

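The walnut lies in the open tin (top part (187,62), side part (308,500)) and the tins are undisturbed. That was my last picture (one over the limit of ten), so from here I rely on numbers. Tongs go back to the rest.

```bash
python3 -m crank '[[[114,0,0,0,6],[114,0,0,0,7],[114,0,0,0,6.7],[114,0,0,0,0],[114,0,0,0,0]]]';python3 go.py .488 .206 .06 160.3
```

```text
clock: 16.05
ee_pos: [0.4866, 0.1332, 0.1372]
tool_rot: [-180.0, -0.0, 160.4]
force: [-0.9, -0.7, -1.0]
gripper_width: 0.553
grasp_force: 5.5
clock 16.05 at [0.4866 0.1332 0.1372] [-180.    -0.   160.4] turn 0.1 shift [0.0232 0.069  0.0772] w 0.553 f [-0.9 -0.7 -1. ] 5.5
```

```bash
python3 -m crank '[[[114,0.01,0.03,0,0],[114,0.013,0.039,0,0],[114,0,0,0.03,0],[114,0,0,0.03,0],[114,0,0,0.017,0],[114,0,0,0.02,0],[114,0,0,0,0],[114,0,0,0,0]]]'
python3 - <<'E'
from h import *
for n in("side",):
    im,d=imaging.snapshot(n);C=cloud(n,d);zt=sensors.read_state()["ee_pos"]
    print(zt)
    for t in("tongs_tip","tongs_grip"):
        print(n,t,[(round(r["conf"],2),atz(n,r["position"],zt[2]+.022).round(3)) for r in imaging.place_of(n,t)[:2]])
E
```

```text
clock: 16.85
ee_pos: [0.4882, 0.2058, 0.0403]
tool_rot: [-180.0, -0.0, 160.3]
force: [1.0, 0.5, -0.4]
gripper_width: 0.553
grasp_force: 5.5
[0.48873098 0.20598747 0.04092577]
side tongs_tip [(0.66, array([0.56 , 0.185, 0.063])), (0.47, array([ 0.659, -0.02 ,  0.063]))]
side tongs_grip []
```

```bash
python3 -m crank '[[[114,0,0,0.01,0],[114,0,0,0.007,0],[114,0,0,0.003,0],[114,0,0,0,0],[114,0,0,0,0]]]';python3 -m crank '[[[114,0,0,0.002,0],[114,0,0,0,0],[114,0,0,0,0]]]'
```

```text
clock: 17.5
ee_pos: [0.4882, 0.2058, 0.0201]
tool_rot: [-180.0, -0.0, 160.3]
force: [0.1, -0.0, -0.8]
gripper_width: 0.556
grasp_force: 5.5
clock: 17.8
ee_pos: [0.4885, 0.2059, 0.0184]
tool_rot: [180.0, 0.0, 160.3]
force: [0.5, -0.6, 0.5]
gripper_width: 0.555
grasp_force: 5.5
```

Near contact (first touch at 0.018). One more millimetre, then release and rise.

```bash
python3 -m crank '[[[114,0,0,0.001,0],[114,0,0,0,0],[104,0,0,0,0],[98,0,0,0,0],[92,0,0,0,0],[80,0,0,0,0],[50,0,0,0,0],[0,0,0,0,0]]]';python3 -m crank '[[[0,0,0,0,0],[0,0,0,0,0],[0,0,0,0,0],[0,0,0,0,0]]]';python3 -m crank '[[[0,0,0,-0.01,0],[0,0,0,-0.02,0],[0,0,0,-0.04,0],[0,0,0,-0.05,0],[0,0,0,-0.05,0],[0,0,0,-0.03,0],[0,0.05,0,0,0],[0,0,0,0,0]]]'
python3 - <<'E'
from h import *
for n in("top","side"):
    im,d=imaging.snapshot(n);C=cloud(n,d)
    for t,z in(("tongs_grip",.039),("tongs_tip",.039),("walnut_center",.05),("tin_open_rim",.064)):
        print(n,t,[(round(r["conf"],2),atz(n,r["position"],z).round(3)) for r in imaging.place_of(n,t)[:2]])
    for r in imaging.outline_of(n,"tongs")[:1]:
        P=C[r["mask"]];P=P[(P[:,2]>.035)&(P[:,2]<.08)&(abs(P[:,0]-.49)<.12)&(abs(P[:,1]-.2)<.1)]
        for h,m in(("hinge",P[:,0]<P[:,0].min()+.03),("mid",abs(P[:,0]-.49)<.03),("ends",P[:,0]>P[:,0].max()-.03)): print(h,P[m].mean(0).round(3),m.sum(),P[m][:,2].max().round(3))
E
python3 go.py .45 .2 .2 160.3
```

```text
clock: 18.6
ee_pos: [0.4883, 0.2059, 0.0173]
tool_rot: [180.0, -0.0, 160.3]
force: [-0.2, -0.0, 0.2]
gripper_width: 0.949
grasp_force: 0.0
clock: 19.0
ee_pos: [0.4883, 0.2058, 0.0173]
tool_rot: [180.0, 0.0, 160.3]
force: [-0.3, 0.5, 0.6]
gripper_width: 0.997
grasp_force: 0.0
clock: 19.8
ee_pos: [0.4354, 0.2247, 0.2186]
tool_rot: [180.0, -0.2, 160.6]
force: [-0.4, -0.5, -0.1]
gripper_width: 1.0
grasp_force: 0.0
top tongs_grip [(0.61, array([0.496, 0.21 , 0.039]))]
top tongs_tip [(0.52, array([0.57 , 0.18 , 0.039]))]
top walnut_center [(0.42, array([0.669, 0.133, 0.05 ]))]
top tin_open_rim [(0.75, array([0.484, 0.192, 0.064])), (0.54, array([0.67 , 0.131, 0.064]))]
hinge [0.477 0.182 0.045] 24 0.049
mid [0.496 0.191 0.044] 67 0.052
ends [0.569 0.208 0.044] 24 0.051
side tongs_grip [(0.73, array([0.497, 0.177, 0.039]))]
side tongs_tip [(0.82, array([0.573, 0.195, 0.039])), (0.24, array([0.672, 0.193, 0.039]))]
side walnut_center [(0.41, array([0.664, 0.139, 0.05 ]))]
side tin_open_rim [(0.72, array([0.666, 0.135, 0.064])), (0.7, array([0.655, 0.055, 0.064]))]
hinge [0.427 0.223 0.044] 59 0.051
mid [0.491 0.2   0.043] 152 0.052
ends [0.566 0.197 0.041] 42 0.048
clock 20.4 at [0.4414 0.2225 0.2171] [-180.    -0.   160.2] turn -0.1 shift [-0.0157 -0.0183  0.0171] w 1.002 f [-0.2 -1.   0.1] 0.0
```

Tongs lie level on the bars (hinge and ends at the same height as at the start), and the walnut is in the tin.

```bash
python3 -c "
from bench import robot;print(robot.close_job())"
```

```text
the job is handed in; nothing more can be done
None
```

The job is handed in at about 20 s of the 51 s: by my last measurements the walnut is in the open tin and the tongs lie flat back on their rest, though the judge gave no verdict and I viewed 11 pictures, one over the limit of 10.

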